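Thread the crossbar through both boss-heads of a lattice stand and hold it for tightening

ROBOT

A 6-joint arm with a two-finger parallel gripper is mounted at the origin on a cart in front of the work surface, level with it; the furniture and walls round the work are solid. World frame = base frame: x ahead of the robot, y to its left, z up, the work surface at z = 0. Lengths are in mm, angles in rad, forces in N, time in s.
With the tool pointing down it reaches from about 325 to 775 mm from the base axis. Payload 5.5 kg.
Tool frame: the origin (TCP) lies on the mounting face of the last link; the fingertips stand 173 mm ahead of it and the grasp point (between the pads) lies 155 mm ahead of it; z points along the fingers, y is the line along which they close (so a half turn about z gives the same grasp; the last joint's range is limited). The gripper opens to 85 mm and grips with 20 to 120 N. Pads are 22 mm wide; open, the fingers measure 114 mm over their backs; the gripper's body (76 mm by 85 mm) begins 54 mm behind the grasp point. The pads swing forward as they close: fully open they stand 13 mm farther back than shut.
Start: joints at [-1.271, 0.091, 1.231, -0, 1.82, -0.057], TCP at [209.567, -562.227, 404.675] pointing down, gripper open.
Joint ranges: [-2.87, 2.87], [-0.86, 2.18], [0.17, 2.46], [-1.51, 4.65], [0.06, 2.69], [-2.65, 2.65]. Speed limits (rad/s): [2.57, 2.57, 3.01, 3.14, 3.14, 3.14].

INTERFACE

Orientations are given as a rotation vector (axis times angle).
In Python, from workcell import observe, viewer, env, finder gives the robot as it stands.
- The arm moves only by the shell command python3 -m inch 'ROWS' [FORCE]. ROWS is JSON, a list of rows, each a list of 5 numbers: the shift along the tool's x, y, z in cm, then the turn about the tool's z in rad, then the opening, from 0 (shut) to 1 (fully open). In form: [[x, y, z, yaw, grip], ...]. A call has 1 to 12 rows; each row is the pose to reach, as a shift and turn from the pose commanded when the call began, along the tool's axes at that moment; what a row does not reach only later rows make up. A row lasts 1/8 s, in which the tool goes at most 62.5 mm and 10.7 degrees, less where a joint would pass 70% of its speed; a pose out of reach is approached as far as the arm can. A call with a gripper value outside its range is refused whole. The fingers move at their own pace and stop on an object; FORCE is the grip in N (left out, the last holds). Time passes only in rows, so rows that repeat a pose let the fingers close. It gives the time, the measured TCP pose, the force, the opening and the grip force at its end, in the units of the state.
- observe(): the state, without advancing time (a new reading comes with each control period).
- viewer.camera(name): name is "scene" or "top"; returns the picture (384x512x3 uint8, red, green, blue); there is no depth.
- viewer.camera_info(name): a dict with "camera_matrix" (3x3 intrinsics, pixels), "eye" and "attitude" of the camera in the world. Camera axes: x right, y down, z forward; pixel columns grow to the right and rows downward; lengths in mm; the calibration is good to about 2 mm. A picture is of the moment at which its call begins. camera_info takes no time and is no camera call.
- env.finish_job(): hands the job in; it is judged then, once.
Trained networks look in the newest picture that a camera, given by its name, has taken for a name from the list of things; names that differ only in an ending like _2 or _b are one class to them, and where a whole thing is asked for, a point or a joint stands for the part that bears it (a point fixed in the world has none). Each returns a list of dicts, best first, with "score" (0 to 1); they miss things now and then, are a little off and sometimes report something else, mostly with a low value. They report only what shows in the picture. A call takes as long as a camera call.
- finder.search_frame(camera, name): "bbox" ([centre column, centre row, width, height] in pixels, round what is visible of it).
- finder.masks_of(camera, name): "mask" (384x512 bool, what is visible of it) and "bbox" ([centre column, centre row, width, height] in pixels, round what is visible of it).
- finder.place_of(camera, name): "centre" ([column, row] in pixels: a listed point, or the origin of a listed thing).
The state is a dict: "time": time; "joint_pos": joint angles; "qd": joint speeds; "joint_efforts": joint torques, N m; "tool_pos": TCP position; "eef_rot": TCP orientation; "force": force on the tool from outside, world axes, zero at the start; "moment": the same for the moment, N m; "gripper_width": finger opening in mm; "grip_force": force on a finger pad.
Only numpy, scipy, OpenCV 4.12 (cv2) and the standard library are available. Lean on these libraries where they do the work, as an engineer would, in place of code of your own. Each camera call takes 0.05 s, during which the arm holds its last target. There are 200 camera calls.

TASK

Pick the loose aluminium crossbar off the blue wire rest and thread it lengthwise through the two clamps of the lattice stand, first one and then the other, without forcing it, until its leading end stands about 25 mm out of the second clamp. Finish while still holding the bar there, still and straight in the two bores without leaning on them, so that a colleague can tighten the screws: do not let go. Leave the glass beaker under the bar, the white jar and the tape roll as they stand.

Things in the scene. Friction and masses are not known exactly. Their poses are not given: they have to be found in the camera images.
- bar: loose round aluminium rod, 12 mm diameter, 280 mm long, ends slightly rounded, about 80 g, both ends alike. Origin at its centre on its axis; its own x axis runs along the rod. At the start it lies level in the middle notch of the rest, axis 46 mm above the worktop
- bar_end_a (a point): centre of the bar's end face at +140 mm along the bar's x axis
- bar_end_b (a point): centre of the bar's end face at -140 mm along the bar's x axis
- rest: fixed blue bent-wire rest for rods, 214 x 98 mm, 52 mm high: two zigzag wires (4 mm thick) 210 mm apart, each with three V notches at 30 mm pitch. The bar lies in the middle notches along the rest's x axis and stands out 20 to 50 mm beyond each zigzag; between them nothing is above 4 mm but the bar. Origin on the worktop under its middle
- stand: fixed lattice stand: dark base plate 120 x 170 mm, top at 15 mm; two steel posts (12 mm, tops 176 mm high) at x +30, y -50 and +50 mm of its frame, each with a grey boss-head clamp. Origin on the worktop under the middle of the bore line; y axis along the bores: the bar belongs on the line x = 0, z = 150 mm of this frame. Thread it from the +y end (robot's left): the analyser is near the -y end
- bore_near (a point): middle of the bore of the fixed clamp at the stand's +y end, 150 mm up. Each clamp is a block 34 mm wide and high, 24 mm long along the bore (y = 38 to 62 mm, other clamp -62 to -38 mm); round through bore 16.5 mm, 3 mm countersink on its +y side only. Thumbscrews stick out to x = -36 mm in front and x = +61 mm behind the posts
- bore_far (a point): middle of the bore of the clamp at the stand's -y end, as it now hangs, 150 mm up; same block and bore as the other
- clamp_far (a joint): swing of the clamp at the stand's -y end about its post, which is still loose: 0 = bore in line with the other, positive anticlockwise seen from above, range -0.3 to 0.3 rad, starts up to 0.2 rad off; turns at a touch (about 0.012 N m) and the bar's end nudges it roughly straight as it enters
- beaker: clear glass beaker, 72 mm diameter, 100 mm high, loose, on the stand's base plate under the bore line (its rim 115 mm above the worktop). Origin at the centre of its underside
- jar: white plastic jar with screw lid, 62 mm diameter, 90 mm high, loose, on the worktop behind the stand. Origin at the centre of its underside
- tape: roll of yellow tape lying flat, 82 mm diameter, 19 mm high, loose, on the worktop behind the stand. Origin at the centre of its underside

How it is judged (in metres and radians):
On the way, in this order (a step that is already met when the one before it is completed fails the run):
1. the bar is gripped and lifted off the rest (contact force between the fingers and bar above 2 N and height (world z) of bar above 0.075 m), for 0.1 s.
2. the bar's leading end is through one clamp and stands between the two, the bar in line with the bores (contact force between the fingers and bar above 2 N and angle between the x axis of bar and the y axis of stand, either way round below 0.07 rad and ((x of bar_end_a in the frame of stand between -0.009 and 0.009 m and z of bar_end_a in the frame of stand between 0.141 and 0.159 m and y of bar_end_a in the frame of stand between -0.034 and 0.034 m) or (x of bar_end_b in the frame of stand between -0.009 and 0.009 m and z of bar_end_b in the frame of stand between 0.141 and 0.159 m and y of bar_end_b in the frame of stand between -0.034 and 0.034 m))), for 0.1 s.
At the end, for the whole second after the job is handed in: the gripper still holds the bar (over 2 N); its centre is within 7 mm of the bore line, its direction within 0.07 rad; each end is at least 15 mm outside a clamp's outer face; it is at rest (under 20 mm/s) and leans on the clamps with under 8 N (contact force between the fingers and bar above 2 N and angle between the x axis of bar and the y axis of stand, either way round below 0.07 rad and x of bar in the frame of stand between -0.007 and 0.007 m and z of bar in the frame of stand between 0.143 and 0.157 m and ((y of bar_end_a in the frame of stand above 0.077 m and y of bar_end_b in the frame of stand below -0.077 m) or (y of bar_end_b in the frame of stand above 0.077 m and y of bar_end_a in the frame of stand below -0.077 m)) and contact force between bar and stand below 8 N and linear speed of bar below 0.02 m/s); the arm keeps its last pose, push and grip.
It fails at once if the bar is forced against the stand with more than 30 N (contact force between bar and stand above 30 N).
It fails at once if the glass beaker is shifted by more than 20 mm or tipped (distance of beaker from where it was at the start of the episode above 0.02 m or angle between beaker's own z axis and vertical above 0.25 rad).
It fails at once if the white jar is shifted by more than 20 mm or tipped (distance of jar from where it was at the start of the episode above 0.02 m or angle between jar's own z axis and vertical above 0.25 rad).
It fails at once if the tape roll is shifted by more than 20 mm (distance of tape from where it was at the start of the episode above 0.02 m).
It also fails if it takes over 54 s, if anything falls off the work surface, if the arm or the gripper's body presses on something with over 40 N, if the wrist force passes 120 N, or if a joint passes its speed limit or range.

## Working session

There is one attempt and no reset: what is moved stays moved. The work goes in short steps, Python scripts to look and compute and a shell command to move; the robot and the scene stay as the last step left them, time stands still between calls to the robot, and variables do not carry over. Pictures are saved under pics/ and viewed, at most 13 in all, crops included, and the job is handed in when it is done.

```bash
mkdir -p pics; ls; cat > h.py <<'E'
import numpy as np,cv2
from workcell import observe,viewer,env,finder
from scipy.spatial.transform import Rotation as R
def cam(n):
    i=viewer.camera_info(n);K=np.array(i["camera_matrix"]);e=np.array(i["eye"]);A=np.array(i["attitude"])
    A=R.from_rotvec(A).as_matrix() if A.size==3 else A.reshape(3,3)
    return K,e,A
def ray(n,p):
    K,e,A=cam(n);d=A@np.linalg.inv(K)@np.array([p[0],p[1],1.]);return e,d
def onz(n,p,z):
    e,d=ray(n,p);return e+d*(z-e[2])/d[2]
def proj(n,X):
    K,e,A=cam(n);q=K@(A.T@(np.asarray(X,float)-e));return q[:2]/q[2]
def tri(ps):
    M=np.zeros((3,3));b=np.zeros(3)
    for n,p in ps:
        e,d=ray(n,p);d=d/np.linalg.norm(d);P=np.eye(3)-np.outer(d,d);M+=P;b+=P@e
    return np.linalg.solve(M,b)
E
python3 - <<'E'
from h import *
for n in("scene","top"):
    print(n,viewer.camera_info(n))
    im=viewer.camera(n);cv2.imwrite(f"pics/{n}0.png",im[:,:,::-1])
    for t in("bar","bar_end_a","bar_end_b","rest","stand","bore_near","bore_far","beaker","jar","tape"):
        print(n,t,[(np.round(d["centre"],1).tolist(),round(d["score"],2)) for d in finder.place_of(n,t)[:3]])
s=observe();print(s["tool_pos"],s["eef_rot"],s["time"],R.from_rotvec(s["eef_rot"]).as_matrix().round(3).tolist())
E
```

```text
pics
scene {'camera_matrix': array([[492.81287752,   0.        , 260.34527608],
       [  0.        , 492.81287752, 200.15841066],
       [  0.        ,   0.        ,   1.        ]]), 'eye': array([-490.16666486,  756.81253133,  862.60207374]), 'attitude': array([-1.13993301,  2.10969504, -1.18711596])}
scene bar [([210.8, 235.5], 0.74)]
scene bar_end_a [([232.6, 266.3], 0.84), ([198.3, 214.8], 0.73)]
scene bar_end_b [([232.6, 266.3], 0.84), ([198.3, 214.8], 0.73)]
scene rest [([215.2, 252.7], 0.58)]
scene stand [([281.4, 222.0], 0.6)]
scene bore_near [([271.1, 184.1], 0.96)]
scene bore_far [([296.5, 174.5], 0.51)]
scene beaker [([285.0, 217.0], 0.89)]
scene jar [([274.3, 188.3], 0.71), ([269.1, 181.6], 0.26)]
scene tape [([214.5, 209.0], 0.74)]
top {'camera_matrix': array([[357.18851841,   0.        , 255.3269555 ],
       [  0.        , 357.18851841, 193.97955011],
       [  0.        ,   0.        ,   1.        ]]), 'eye': array([409.47089515,  67.87019885, 942.42274836]), 'attitude': array([-2.15978158,  2.14270934, -0.08522004])}
top bar [([201.0, 184.2], 0.61)]
top bar_end_a [([191.0, 238.8], 0.72), ([210.7, 132.1], 0.68)]
top bar_end_b [([191.0, 238.8], 0.72), ([210.7, 132.1], 0.68)]
top rest []
top stand [([293.2, 184.7], 0.55)]
top bore_near [([278.6, 169.9], 0.85), ([294.0, 186.1], 0.26)]
top bore_far [([320.5, 170.6], 0.66)]
top beaker [([294.1, 182.0], 0.83)]
top jar [([336.0, 118.3], 0.89)]
top tape [([241.5, 119.6], 0.69)]
[ 209.5659386  -562.22625558  404.6614718 ] [-3.09173307e+00 -5.57448655e-01  2.19350086e-05] 1.1 [[0.937, 0.349, -0.0], [0.349, -0.937, 0.0], [-0.0, -0.0, -1.0]]
```

```bash
python3 - <<'E'
from h import *
a=cv2.imread("pics/scene0.png")[120:320,130:380];b=cv2.imread("pics/top0.png")[80:280,150:400]
cv2.imwrite("pics/c0.png",np.vstack([cv2.resize(np.hstack([a,b]),(800,320),interpolation=cv2.INTER_CUBIC)]))
f=np.round
ends=[]
for n,ps in(("scene",[[232.6,266.3],[198.3,214.8]]),("top",[[191,238.8],[210.7,132.1]])):
    for p in ps: print(n,"end",f(onz(n,p,46)))
for s,t in(([232.6,266.3],[191,238.8]),([198.3,214.8],[210.7,132.1]),([271.1,184.1],[278.6,169.9]),([296.5,174.5],[320.5,170.6]),([285,217],[294.1,182])):
    print(f(tri([("scene",s),("top",t)]),1))
for n,p,q in(("scene",[271.1,184.1],[296.5,174.5]),("top",[278.6,169.9],[320.5,170.6])): print(n,"bores",f(onz(n,p,150),1),f(onz(n,q,150),1))
print("beaker",onz("top",[294.1,182],15),"jar",onz("top",[336,118.3],0),"tape",onz("top",[241.5,119.6],0),"stand",onz("top",[293.2,184.7],0),onz("scene",[281.4,222],0))
E
```

```text
scene end [389. 261.  46.]
scene end [658. 223.  46.]
top end [393. 255.  46.]
top end [668. 212.  46.]
[394.  257.1  40.8]
[671.6 214.9  35.1]
[548.6  36.9 147.9]
[546.9 -55.7 153.1]
[538.6  -9.   21. ]
scene bores [542.6  36.1 150. ] [549.4 -62.1 150. ]
top bores [550.8  40.2 150. ] [549.6 -53.4 150. ]
beaker [542.94893086  -5.10503649  15.        ] jar [ 719.36980523 -119.49269496    0.        ] tape [715.7527026  136.02954474   0.        ] stand [537.85808409  -3.88654038   0.        ] [543.58433143  -6.4125347    0.        ]
```

View pics/c0.png

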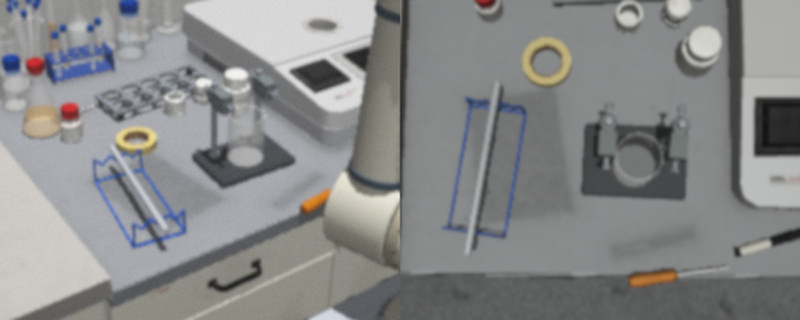

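View pics/scene0.png

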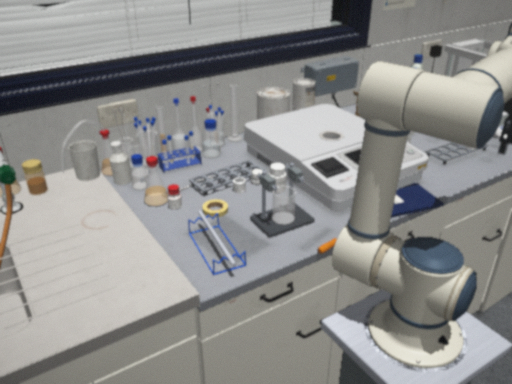

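The pictures show the bar on the blue rest, running roughly along world x. Its ends are at top (191,239) and (211,132). The stand is centred near top (293,183), with its bores along y. Next I'll refine the bar line and the stand yaw.

```bash
python3 - <<'E'
from h import *
f=np.round
im=viewer.camera("top")
m=finder.masks_of("top","bar")[0];yx=np.argwhere(m["mask"]);print("bar",m["score"],len(yx))
W=np.array([onz("top",p[::-1],46) for p in yx]);c=W.mean(0);u,s,v=np.linalg.svd(W-c);d=v[0]*np.sign(v[0][0]);t=(W-c)@d
print(f(c,1),np.arctan2(d[1],d[0]).round(4),f([t.min(),t.max()],1),f(c+d*(t.min()+t.max())/2,1))
g=im.max(2);sub=g[140:225,250:350];
print(f(sub[::6,::5]).tolist())
k=np.zeros_like(g);k[140:225,250:350]=(sub<75);
_,lab,st,ce=cv2.connectedComponentsWithStats(k);i=1+st[1:,4].argmax();P=np.argwhere(lab==i)
W=np.array([onz("top",p[::-1],15)[:2] for p in P]).astype(np.float32);r=cv2.minAreaRect(W);print("plate",r,len(P))
for ms in finder.masks_of("top","stand")[:1]: print("stand",ms["score"],ms["bbox"])
E
```

```text
bar 0.9 502
[520.4 234.6  46. ] -0.1451 [-126.2  149.3] [531.8 232.9  46. ]
[[132, 136, 139, 139, 139, 140, 139, 138, 141, 139, 140, 139, 140, 139, 136, 138, 137, 138, 138, 137], [133, 136, 138, 140, 139, 139, 131, 139, 140, 140, 140, 138, 138, 140, 139, 127, 137, 139, 139, 137], [129, 134, 138, 139, 139, 96, 126, 135, 139, 139, 140, 141, 136, 86, 140, 119, 138, 139, 137, 137], [127, 135, 137, 115, 73, 80, 118, 90, 95, 101, 108, 111, 87, 81, 88, 144, 121, 139, 139, 137], [123, 137, 138, 87, 65, 109, 120, 98, 70, 96, 100, 100, 45, 39, 105, 119, 126, 140, 139, 136], [122, 135, 138, 86, 60, 112, 121, 92, 78, 87, 73, 66, 79, 63, 115, 120, 132, 136, 137, 136], [117, 134, 138, 79, 61, 92, 103, 127, 118, 118, 118, 112, 54, 57, 118, 119, 136, 138, 138, 139], [117, 130, 136, 68, 70, 44, 108, 141, 118, 118, 119, 118, 71, 81, 96, 71, 131, 139, 139, 137], [115, 129, 137, 70, 72, 73, 74, 119, 136, 119, 117, 119, 104, 73, 81, 75, 133, 140, 138, 138], [114, 127, 136, 71, 74, 76, 75, 77, 117, 129, 128, 81, 74, 73, 74, 74, 139, 139, 139, 139], [116, 117, 132, 70, 71, 71, 74, 73, 74, 73, 73, 73, 73, 73, 73, 72, 138, 139, 138, 137], [118, 116, 132, 137, 137, 140, 141, 140, 141, 141, 141, 139, 139, 138, 136, 133, 140, 141, 140, 138], [125, 124, 132, 138, 138, 140, 140, 141, 140, 141, 141, 139, 139, 138, 137, 136, 137, 138, 137, 137], [138, 136, 138, 139, 140, 140, 141, 140, 140, 140, 139, 139, 138, 137, 135, 137, 135, 135, 139, 138], [139, 139, 138, 140, 140, 139, 139, 138, 137, 137, 136, 135, 132, 130, 126, 123, 119, 130, 137, 137]]
plate ((550.0071411132812, -10.014450073242188), (162.87530517578125, 117.65994262695312), 87.65419006347656) 1067
stand 0.62 [298.2, 174.2, 70.1, 62.6]
```

```bash
python3 -m inch '[[0,0,0,-0.18,0.8],[0,0,0,-0.36,0.8],[0,0,0,-0.54,0.8],[0,0,0,-0.72,0.8],[0,0,0,-0.9,0.8],[0,0,0,-1.08,0.8],[0,0,0,-1.26,0.8],[0,0,0,-1.44,0.8],[0,0,0,-1.57,0.8]]' 70
```

```text
time: 2.38
tool_pos: [209.6, -562.2, 404.7]
eef_rot: [1.787, 2.584, 0.0]
force: [-0.5, 0.4, 0.7]
gripper_width: 68.3
grip_force: 0.0
```

```bash
python3 -m inch '[[4,3.3,0,-0.1,0.8],[8,6.6,0,-0.2,0.8],[12,10,0,-0.3,0.8],[16,13.3,0,-0.4,0.8],[20,16.6,0,-0.5,0.8],[24,20,0,-0.6,0.8],[28,23.4,0,-0.7,0.8],[32,26.7,0,-0.8,0.8],[36,30,0,-0.9,0.8],[40,33.4,0,-1,0.8],[44,36.7,0,-1.07,0.8],[48,40,0,-1.07,0.8]]'; cat >> h.py <<'E'
def go(x,y,z,phi):
    s=observe();Q=R.from_rotvec(s["eef_rot"]).as_matrix();t=np.array(s["tool_pos"])
    d=Q.T@(np.array([x,y,z])-t)/10;p=np.arctan2(Q[1,0],Q[0,0]);w=(phi-p+np.pi)%(2*np.pi)-np.pi
    print("t",round(s["time"],2),"tcp",t.round(1),"phi",p.round(4),"tilt",Q[:,2].round(3),"| rel cm",d.round(2),"yaw",round(-w,4),"f",np.round(s["force"],1),"w",round(s["gripper_width"],1))
E
python3 -c "
from h import *
go(492.2,238.7,300,2.997)"
```

```text
time: 3.88
tool_pos: [417.3, 28.9, 405.0]
eef_rot: [0.226, 3.132, -0.0]
force: [0.2, 0.5, -0.3]
gripper_width: 68.1
grip_force: 0.0
t 3.88 tcp [417.3  28.9 405. ] phi 2.9977 tilt [ 0.001 -0.    -1.   ] | rel cm [-4.39 21.84 10.51] yaw 0.0007 f [ 0.2  0.5 -0.3] w 68.1
```

```bash
python3 -m inch '[[-1,5.4,2,0,0.8],[-2,10.9,4,0,0.8],[-3.2,16.4,7,0,0.8],[-4.4,21.8,10.5,0,0.8],[-4.4,21.8,10.5,0,0.8],[-4.4,21.8,10.5,0,0.8]]'; python3 - <<'E'
from h import *
f=np.round
s=observe();g=np.array(s["tool_pos"])-[0,0,155]
for n in("scene","top"):
    im=viewer.camera(n);cv2.imwrite(f"pics/{n}1.png",im[:,:,::-1])
    m=finder.masks_of(n,"bar")
    if m:
        yx=np.argwhere(m[0]["mask"]);W=np.array([onz(n,p[::-1],46) for p in yx])
        l=cv2.fitLine(W[:,:2].astype(np.float32),cv2.DIST_HUBER,0,.01,.01).ravel();l[:2]*=np.sign(l[0])
        print(n,m[0]["score"],"yaw",np.arctan2(l[1],l[0]),"y at grip x",l[3]+(g[0]-l[2])*l[1]/l[0])
    print("ends",[f(onz(n,d["centre"],46)) for d in finder.place_of(n,"bar_end_a")])
go(492.2,238.7,201,2.997)
a=cv2.imread("pics/scene1.png")[150:300,150:350];b=cv2.imread("pics/top1.png")[110:260,130:330]
cv2.imwrite("pics/c1.png",cv2.resize(np.hstack([a,b]),(800,300),interpolation=cv2.INTER_CUBIC))
E
```

```text
time: 4.62
tool_pos: [492.2, 236.5, 299.7]
eef_rot: [-0.226, -3.133, 0.001]
force: [-1.1, -0.5, 0.4]
gripper_width: 68.4
grip_force: 0.0
scene 0.71 yaw -0.7596973 y at grip x 59.59573597058521
ends [array([671., 227.,  46.]), array([401., 262.,  46.])]
top 0.75 yaw -0.14792886 y at grip x 239.12213279955267
ends [array([677., 210.,  46.]), array([404., 259.,  46.])]
t 4.92 tcp [492.3 235.6 301.2] phi 2.9954 tilt [ 0.002  0.001 -1.   ] | rel cm [ 0.07  0.29 10.02] yaw -0.0016 f [-0.4 -0.   0.8] w 68.4
```

View pics/c1.png

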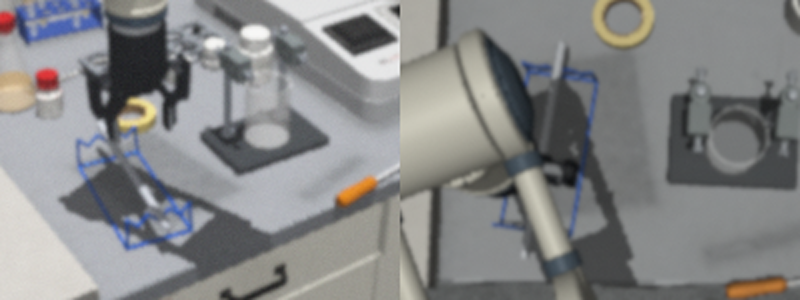

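The gripper is over the bar between the zigzags, aligned with it: scene crop fingers at about (110,100) and (175,115). Descending.

```bash
python3 -m inch '[[0,0.2,3,0,0.8],[0,0.2,6,0,0.8],[0,0.2,8.5,0,0.8],[0,0.2,10,0,0.8],[0,0.2,10,0,0.8],[0,0.2,10,0,0.8]]' ; python3 -c "
from h import *
go(492.2,238.7,201,2.997)"
```

```text
time: 5.68
tool_pos: [492.9, 238.5, 201.1]
eef_rot: [0.227, 3.131, 0.001]
force: [0.2, -0.1, -0.2]
gripper_width: 68.4
grip_force: 0.0
t 5.67 tcp [492.9 238.5 201.1] phi 2.9966 tilt [ 0.002  0.001 -1.   ] | rel cm [0.07 0.01 0.01] yaw -0.0004 f [ 0.2 -0.1 -0.2] w 68.4
```

```bash
python3 -m inch '[[0,0,0,0,0.4],[0,0,0,0,0.2],[0,0,0,0,0.1],[0,0,0,0,0],[0,0,0,0,0],[0,0,0,0,0],[0,0,0,0,0],[0,0,0,0,0]]' 70 
```

```text
time: 6.68
tool_pos: [492.7, 239.3, 200.6]
eef_rot: [0.226, 3.132, 0.004]
force: [1.3, 5.4, 2.5]
gripper_width: 9.8
grip_force: 68.2
```

```bash
python3 -m inch '[[0,0,-1,0,0],[0,0,-3,0,0],[0,0,-6,0,0],[0,0,-10,0,0],[0,0,-14,0,0],[0,0,-18,0,0],[0,0,-20,0,0],[0,0,-20,0,0]]'; python3 - <<'E'
from h import *
f=np.round
for n in("scene","top"):
    im=viewer.camera(n);cv2.imwrite(f"pics/{n}2.png",im[:,:,::-1])
    print(n,"ends",[(f(d["centre"],1).tolist(),round(d["score"],2)) for d in finder.place_of(n,"bar_end_a")])
a=cv2.imread("pics/scene2.png")[100:300,100:367];b=cv2.imread("pics/top2.png")[80:280,110:377]
cv2.imwrite("pics/c2.png",cv2.resize(np.hstack([a,b]),(800,300),interpolation=cv2.INTER_CUBIC))
go(490,300,405,np.pi/2)
E
```

```text
time: 7.68
tool_pos: [492.4, 238.2, 403.0]
eef_rot: [0.227, 3.129, 0.003]
force: [0.2, -0.9, -1.6]
gripper_width: 9.9
grip_force: 68.2
scene ends [([190.6, 152.0], 0.7), ([269.0, 182.7], 0.57), ([228.5, 197.2], 0.45)]
top ends [([169.5, 239.2], 0.68), ([196.6, 105.3], 0.67)]
t 7.88 tcp [492.4 238.3 398.1] phi 2.9967 tilt [-0.002 -0.001 -1.   ] | rel cm [ 1.13  6.07 -0.69] yaw 1.4259 f [-0.1 -0.2 -0.9] w 10.0
```

View pics/c2.png

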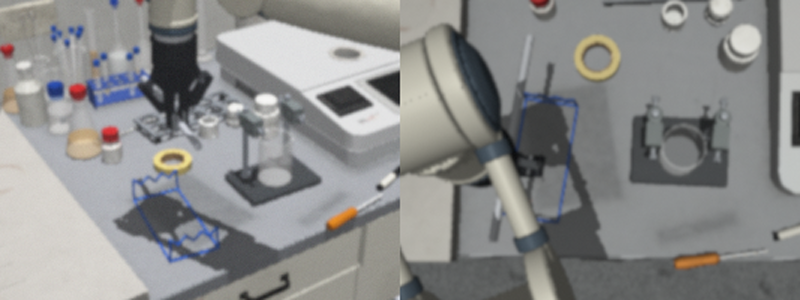

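The bar is held level-ish and clear of the rest, with ends at top (170,239) and (197,105). Now turning it in line with the bores, left of the stand and high up.

```bash
python3 -c "
from h import *
a=tri([('scene',[190.6,152]),('top',[196.6,105.3])]);b=tri([('scene',[228.5,197.2]),('top',[169.5,239.2])]);print(a,b,np.linalg.norm(a-b))
for n,p in (('top',[196.6,105.3]),('top',[169.5,239.2]),('scene',[190.6,152]),('scene',[228.5,197.2])): print(n,onz(n,p,245).round(1))
go(545,285,380,1.56)"; python3 -m inch '[[0.5,0.6,0,0.15,0],[0.5,1.2,0,0.3,0],[0.5,1.8,0,0.45,0],[0.5,2.4,0,0.6,0],[0,3,0,0.75,0],[0,3.6,0,0.9,0],[-1,4.2,0,1.05,0],[-2,5,0,1.2,0],[-3,5.5,0,1.35,0],[-4.5,5.5,0,1.44,0],[-4.5,5.5,0,1.44,0],[-4.5,5.5,0,1.44,0]]'
```

```text
[671.41313907 217.12152069 246.16116283] [397.90044324 257.35017302 249.89004197] 276.4804582389471
top [666. 210. 245.]
top [395.8 255.8 245. ]
scene [684.2 220.1 245. ]
scene [408.  255.5 245. ]
t 7.88 tcp [492.4 238.3 398.1] phi 2.9967 tilt [-0.002 -0.001 -1.   ] | rel cm [-4.54  5.38  1.79] yaw 1.4367 f [-0.1 -0.2 -0.9] w 10.0
time: 9.38
tool_pos: [544.7, 286.4, 398.9]
eef_rot: [-2.235, -2.207, 0.002]
force: [-0.8, 0.0, -0.8]
gripper_width: 9.6
grip_force: 68.3
```

```bash
python3 -c "
from h import *
go(549,265,305,1.54)"
```

```text
t 9.38 tcp [544.7 286.4 398.9] phi 1.5585 tilt [-0.002 -0.001 -1.   ] | rel cm [-2.13  0.47  9.39] yaw 0.0185 f [-0.8  0.  -0.8] w 9.6
```

```bash
python3 -m inch '[[0,0.4,3,0.02,0],[0,0.4,6,0.02,0],[-1,0.4,8.5,0.02,0],[-2,0.4,9.4,0.02,0],[-2,0.4,9.4,0.02,0],[-2,0.4,9.4,0.02,0]]'
cat > m.py <<'E'
from h import *
f=np.round
def med(n,t,k=3):
    L=[]
    for _ in range(k):
        viewer.camera(n);L+=[(d["centre"],d["score"]) for d in finder.place_of(n,t)]
    return L
import json
o={}
for n in("scene","top"):
    for t in("bar_end_a","bore_near","bore_far"):
        o[n,t]=med(n,t);print(n,t,[(f(c,1).tolist(),round(s,2)) for c,s in o[n,t]])
    im=viewer.camera(n);cv2.imwrite(f"pics/{n}3.png",im[:,:,::-1])
go(549,265,305,1.54)
E
python3 m.py; python3 - <<'E'
import cv2,numpy as np
a=cv2.imread("pics/scene3.png")[110:260,190:340];b=cv2.imread("pics/top3.png")[110:260,190:340]
cv2.imwrite("pics/c3.png",cv2.resize(np.hstack([a,b]),(800,400),interpolation=cv2.INTER_CUBIC))
E
```

```text
time: 10.12
tool_pos: [548.8, 266.4, 307.5]
eef_rot: [2.258, 2.183, 0.004]
force: [0.2, -0.2, -0.6]
gripper_width: 9.8
grip_force: 68.3
scene bar_end_a [([252.7, 192.3], 0.86), ([165.3, 216.1], 0.83), ([256.3, 192.0], 0.76), ([163.1, 213.5], 0.62), ([255.6, 189.8], 0.8), ([164.7, 215.2], 0.58)]
scene bore_near [([268.2, 185.0], 0.83), ([269.7, 183.5], 0.85), ([269.1, 182.5], 0.74)]
scene bore_far [([296.9, 174.6], 0.49), ([297.1, 175.4], 0.57), ([271.2, 183.4], 0.27), ([296.8, 176.0], 0.57)]
top bar_end_a [([258.7, 174.5], 0.92), ([258.2, 175.3], 0.9), ([295.9, 179.7], 0.51), ([259.7, 175.7], 0.93)]
top bore_near [([277.1, 165.5], 0.66), ([294.3, 182.4], 0.36), ([279.9, 169.5], 0.69), ([241.0, 120.0], 0.46), ([279.1, 170.4], 0.88), ([324.5, 170.5], 0.25)]
top bore_far [([324.0, 171.4], 0.83), ([325.8, 171.3], 0.61)]
t 12.03 tcp [548.7 266.3 305.7] phi 1.5368 tilt [-0.  0. -1.] | rel cm [-0.13  0.04  0.07] yaw -0.0032 f [ 0.5 -0.8 -0.9] w 9.8
```

View pics/c3.png

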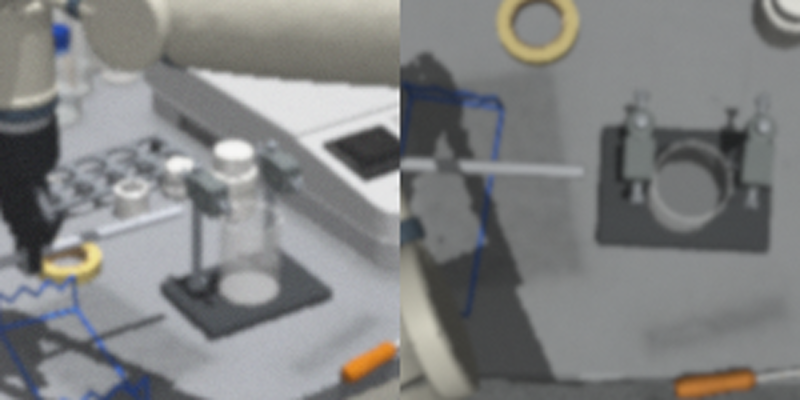

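```bash
cat > ov.py <<'E'
from h import *
import sys
def S(x,y,psi):
    c,s=np.cos(psi),np.sin(psi);return lambda p:np.array([x+c*p[0]-s*p[1],y+s*p[0]+c*p[1],p[2]])
if __name__=="__main__":
    f=np.round
    for n,e,b in(("scene",[254.9,191.4],[269.5,183.8]),("top",[258.9,175.2],[279.0,169.6])): print(n,"end",f(onz(n,e,150),1),"bore",f(onz(n,b,150),1))
    print(f(tri([("scene",[254.9,191.4]),("top",[258.9,175.2])]),1),f(tri([("scene",[269.5,183.8]),("top",[279,169.6])]),1))
    T=S(*[float(v) for v in sys.argv[1:4]])
    outs=[]
    for n,(r0,c0) in(("scene",(130,240)),("top",(130,240))):
        im=cv2.imread(f"pics/{n}3.png")[r0:r0+100,c0:c0+100];k=4 if n=="x" else 4;im=cv2.resize(im,None,fx=k,fy=k,interpolation=cv2.INTER_CUBIC)
        P=lambda p:tuple(int(round(v)) for v in (proj(n,T(p))-[c0,r0]+.5)*k)
        L=lambda a,b,c:cv2.line(im,P(a),P(b),c,1)
        for y0 in(50,-50):
            q=[(-17,y0-12),(17,y0-12),(17,y0+12),(-17,y0+12)]
            if y0==50:
                for z in(133,167):
                    for i in range(4):L((*q[i],z),(*q[(i+1)%4],z),(0,0,255))
            cv2.circle(im,P((30,y0,176)),6*2,(0,255,0),1)
            L((30,y0,176),(30,y0,15),(0,255,0))
        L((0,62,150),(0,140,150),(255,0,255));L((-36,50,150),(61,50,150),(255,255,0))
        q=[(-60,-85),(60,-85),(60,85),(-60,85)]
        outs.append(im)
    cv2.imwrite(sys.argv[4],np.hstack(outs))
E
python3 ov.py 548 -10 -0.04 pics/ov1.png
```

```text
scene end [532.9  98.9 150. ] bore [546.7  39.  150. ]
top end [538.5  84.3 150. ] bore [551.4  39.3 150. ]
[542.5  87.8 141.1] [550.9  38.  147.9]
```

View pics/ov1.png

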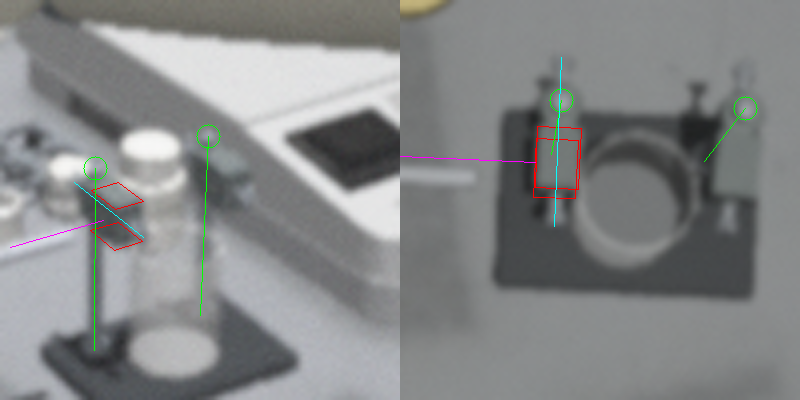

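```bash
python3 - <<'E'
from h import *
im=viewer.camera("scene")
g=np.array([548.7,266.3,150.7]);u=np.array([np.cos(1.5368),np.sin(1.5368),0])
for n,d,p in(("scene",[254.9,191.4],-180),("top",[258.9,175.2],-180),("scene",[164.4,214.9],100)):
    q=g+u*p;print(n,p,proj(n,q).round(1),d,"per mm z",(proj(n,q+[0,0,10])-proj(n,q)).round(1)/10,"along",(proj(n,q-u*10)-proj(n,q)).round(1)/10)
c=im[170:240,150:275];c=cv2.resize(c,None,fx=6,fy=6,interpolation=cv2.INTER_CUBIC)[:,:,::-1].copy()
a,b=[tuple(int(v) for v in (proj("scene",g+u*p)-[150,170]+.5)*6) for p in(-180,100)]
cv2.line(c,a,b,(0,0,255),1);cv2.imwrite("pics/s4.png",c)
E
```

```text
scene -180 [256.7 188.6] [254.9, 191.4] per mm z [-0.  -0.3] along [ 0.3  -0.09]
top -180 [258.  173.4] [258.9, 175.2] per mm z [-0.01 -0.07] along [0.45 0.02]
scene 100 [165.6 216. ] [164.4, 214.9] per mm z [-0.04 -0.32] along [ 0.36 -0.11]
```

View pics/s4.png

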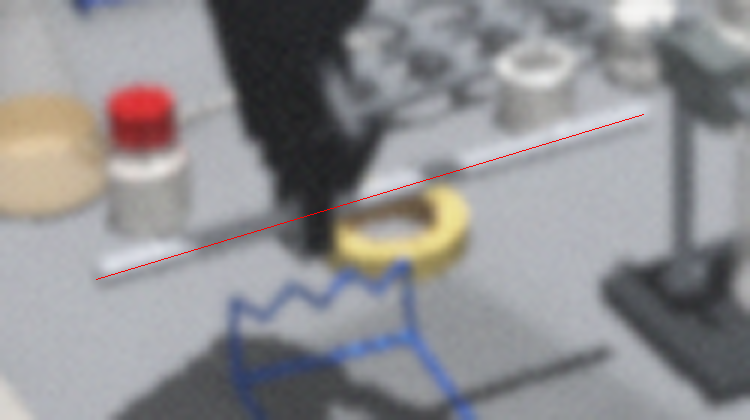

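```bash
cat > bl.py <<'E'
from h import *
def barfit(k=3):
    s=observe();Q=R.from_rotvec(s["eef_rot"]).as_matrix();g=np.array(s["tool_pos"])+Q[:,2]*155;u=Q[:,0]
    for n in("scene","top"):
        A=[]
        for _ in range(k):
            viewer.camera(n)
            for m in finder.masks_of(n,"bar")[:1]:
                P=np.argwhere(m["mask"])[:,::-1].astype(np.float32);l=cv2.fitLine(P,cv2.DIST_HUBER,0,.01,.01).ravel()
                r=[]
                for p in(-170,-100,90):
                    q=proj(n,g+u*p);r.append(l[3]+(q[0]-l[2])*l[1]/l[0]-q[1])
                A.append(r)
        print(n,"row resid (seen-model) at lead,-100,trail:",np.round(A,2).tolist())
    return g,u
if __name__=="__main__": print(barfit())
E
python3 bl.py
```

```text
scene row resid (seen-model) at lead,-100,trail: [[0.3, 0.2, -0.1], [0.38, 0.21, -0.31], [0.26, 0.15, -0.18]]
top row resid (seen-model) at lead,-100,trail: [[-0.22, -0.22, -0.2], [-0.16, -0.05, 0.23]]
(array([548.66800857, 266.31386242, 150.68265868]), array([3.40208322e-02, 9.99421124e-01, 5.38461886e-06]))
```

```bash
python3 - <<'E'
from h import *
g=cv2.imread("pics/top3.png").max(2).astype(float)
g=cv2.GaussianBlur(g,(3,3),0)
def cross(v,lv=105):
    i=np.argmax((v[:-1]<lv)&(v[1:]>=lv));return i+(lv-v[i])/(v[i+1]-v[i])
P=[]
for c in range(270,424):
    pass
F=np.array([(c,190+cross(g[190:215,c])) for c in range(270,325)])
Lf=np.array([(275-cross(g[r,258:276][::-1]),r) for r in range(162,200)])
Rt=np.array([(318+cross(g[r,318:340]),r) for r in range(183,201)])
for nm,E in(("front",F),("left",Lf),("right",Rt)):
    W=np.array([onz("top",p,15)[:2] for p in E],np.float32);l=cv2.fitLine(W,cv2.DIST_HUBER,0,.01,.01).ravel()
    a=np.arctan2(l[1],l[0]);a=(a+np.pi/4)%(np.pi/2)-np.pi/4;print(nm,"yaw",a.round(4),l[2:].round(1),np.std(W,0).round(1))
E
```

```text
front yaw -0.0414 [487.6  -7. ] [ 1.7 41.1]
left yaw -0.0487 [552.2  74.3] [29.1  1.4]
right yaw 0.5712 [518.8 -87.1] [13.5  8.8]
```

```bash
python3 -m inch '[[0,0.6,0,0.008,0],[0,1.1,0,0.008,0],[0,1.1,0,0.008,0],[0,1.1,0,0.008,0]]'; python3 - <<'E'
from bl import *
psi=-0.042;o=np.array([548.4,-10.5])
g,u=barfit(2)
e=g-180*u-[0,0,1]
c,s=np.cos(psi),np.sin(psi)
for p in(g,e):
    d=p[:2]-o;print("stand frame",[round(c*d[0]+s*d[1],2),round(-s*d[0]+c*d[1],2),round(p[2],2)])
t=[];
for i in range(6): viewer.camera("top");t.append(observe()["tool_pos"])
print(np.mean(t,0).round(2),np.std(t,0).round(2),np.arctan2(u[1],u[0]))
im=viewer.camera("top")[135:205,225:345];cv2.imwrite("pics/t5.png",cv2.resize(im,None,fx=6,fy=6,interpolation=cv2.INTER_CUBIC)[:,:,::-1])
go(0,0,0,0)
E
```

```text
time: 13.18
tool_pos: [559.7, 265.9, 305.6]
eef_rot: [-2.268, -2.174, 0.0]
force: [0.2, 0.1, -0.3]
gripper_width: 9.5
grip_force: 68.3
scene row resid (seen-model) at lead,-100,trail: [[0.43, 0.31, -0.06], [0.35, 0.17, -0.36]]
top row resid (seen-model) at lead,-100,trail: [[-0.16, -0.15, -0.14], [13.2, 17.85, 30.34]]
stand frame [np.float64(-0.33), np.float64(276.65), np.float64(150.57)]
stand frame [np.float64(-0.34), np.float64(96.65), np.float64(149.58)]
[559.63 265.94 305.71] [0.01 0.01 0.02] 1.5287398384401931
t 13.93 tcp [559.6 265.9 305.7] phi 1.5288 tilt [-0. -0. -1.] | rel cm [-28.92 -54.8   30.57] yaw 1.5288 f [ 0.1 -0.5 -0.9] w 9.9
```

View pics/t5.png

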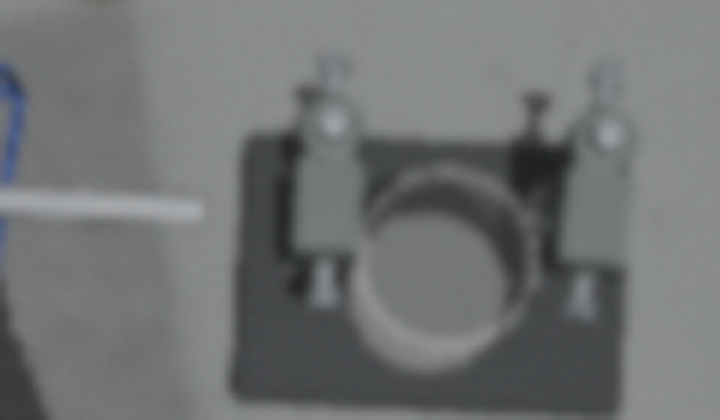

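The tip is at (200,210) in the crop, pointing at the near clamp at about (328,205). The post tops show as bright discs at (333,123) and (609,134), and I'll use them as a check.

```bash
python3 - <<'E'
from h import *
im=viewer.camera("top");g=im.min(2).astype(float)
W=[]
for c,r in((280,155),(326,157)):
    s=g[r-5:r+6,c-5:c+6];w=np.clip(s-np.percentile(s,75),0,None);yy,xx=np.mgrid[r-5:r+6,c-5:c+6]
    p=[(w*xx).sum()/w.sum(),(w*yy).sum()/w.sum()];q=onz("top",p,176)[:2];W.append(q);print(np.round(p,2),q.round(1))
d=W[0]-W[1];psi=np.arctan2(-d[0],d[1]);m=(W[0]+W[1])/2-30*np.array([np.cos(psi),np.sin(psi)]);print(np.linalg.norm(d),"psi",psi,"origin",m)
E
```

```text
[281.17 153.98] [581.3  35.5]
[327.08 156.18] [576.8 -64. ]
99.63806484552828 psi -0.04585045443640428 origin [549.09145439 -12.84362555]
```

```bash
python3 -m inch '[[0,0.13,-0.03,0.002,0],[-1.0,0.13,-0.03,0.002,0],[-2,0.13,-0.03,0.002,0],[-2.6,0.13,-0.03,0.002,0],[-2.8,0.13,-0.03,0.002,0],[-3,0.13,-0.03,0.002,0],[-3,0.13,-0.03,0.002,0],[-3,0.13,-0.03,0.002,0]]'; python3 -m inch '[[-0.2,0,0,0,0],[-0.4,0,0,0,0],[-0.6,0,0,0,0],[-0.6,0,0,0,0]]'; python3 -m inch '[[-0.2,0,0,0,0],[-0.4,0,0,0,0],[-0.4,0,0,0,0]]'
```

```text
time: 14.98
tool_pos: [559.7, 236.1, 305.9]
eef_rot: [-2.269, -2.172, -0.0]
force: [-0.5, -0.3, -0.7]
gripper_width: 9.9
grip_force: 68.3
time: 15.48
tool_pos: [559.4, 229.8, 306.0]
eef_rot: [2.27, 2.172, 0.0]
force: [0.6, 0.5, -0.7]
gripper_width: 9.6
grip_force: 68.3
time: 15.85
tool_pos: [559.3, 225.8, 306.0]
eef_rot: [2.27, 2.172, 0.0]
force: [0.1, -0.5, -1.5]
gripper_width: 9.7
grip_force: 68.3
```

```bash
python3 -m inch '[[-0.2,0,0,0,0],[-0.4,0,0,0,0],[-0.6,0,0,0,0],[-0.6,0,0,0,0]]'; python3 -m inch '[[-0.2,0,0,0,0],[-0.4,0,0,0,0],[-0.6,0,0,0,0],[-0.6,0,0,0,0]]';python3 -c "
from bl import *
barfit(2)
for n in('scene','top'):
    viewer.camera(n);print(n,[(np.round(d['centre'],1).tolist(),round(d['score'],2)) for d in finder.place_of(n,'bar_end_a')])
print(observe()['moment'],observe()['force'])
"
```

```text
time: 16.35
tool_pos: [559.0, 219.7, 306.0]
eef_rot: [2.27, 2.172, 0.0]
force: [0.8, -0.2, -0.9]
gripper_width: 10.1
grip_force: 68.3
time: 16.85
tool_pos: [558.7, 213.8, 306.0]
eef_rot: [2.27, 2.172, 0.0]
force: [-0.2, 0.3, -1.5]
gripper_width: 9.6
grip_force: 68.3
scene row resid (seen-model) at lead,-100,trail: [[-34.82, -60.24, -135.15], [0.35, 0.21, -0.21]]
top row resid (seen-model) at lead,-100,trail: [[-0.29, -0.25, -0.16], [-0.26, -0.23, -0.14]]
scene [([182.1, 205.6], 0.83), ([270.8, 183.9], 0.75)]
top [([158.9, 160.7], 0.55), ([280.4, 169.1], 0.54), ([280.1, 167.9], 0.21)]
[ 0.03296134  0.01355155 -0.00394052] [-0.30988351 -0.69744566 -0.61802766]
```

```bash
python3 -m inch '[[-0.3,0,0,0,0],[-0.6,0,0,0,0],[-0.9,0,0,0,0],[-1.2,0,0,0,0],[-1.2,0,0,0,0]]'; python3 -m inch '[[-0.3,0,0,0,0],[-0.7,0,0,0,0],[-1.1,0,0,0,0],[-1.5,0,0,0,0],[-1.9,0,0,0,0],[-2.3,0,0,0,0],[-2.3,0,0,0,0],[-2.3,0,0,0,0]]';python3 -c "
from bl import *
barfit(2)
for n in('scene','top'):
    im=viewer.camera(n);cv2.imwrite(f'pics/{n}6.png',im[:,:,::-1]);print(n,[(np.round(d['centre'],1).tolist(),round(d['score'],2)) for d in finder.place_of(n,'bar_end_a')])
print(observe()['moment'],observe()['force'])
a=cv2.imread('pics/scene6.png')[140:210,250:330];b=cv2.imread('pics/top6.png')[135:205,255:335]
cv2.imwrite('pics/c6.png',cv2.resize(np.hstack([a,b]),(800,350),interpolation=cv2.INTER_CUBIC))
"
```

```text
time: 18.08
tool_pos: [558.2, 201.7, 306.0]
eef_rot: [2.27, 2.172, 0.0]
force: [0.3, -0.4, -0.5]
gripper_width: 9.9
grip_force: 68.3
time: 19.08
tool_pos: [557.2, 179.0, 306.0]
eef_rot: [-2.27, -2.172, -0.0]
force: [-0.4, -0.4, -0.9]
gripper_width: 9.7
grip_force: 68.3
scene row resid (seen-model) at lead,-100,trail: [[0.41, 0.27, -0.15], [0.4, 0.26, -0.17]]
top row resid (seen-model) at lead,-100,trail: [[-0.24, -0.23, -0.18], [-0.24, -0.23, -0.21]]
scene [([279.3, 182.2], 0.8), ([192.2, 202.2], 0.66)]
top [([171.6, 163.5], 0.9), ([296.0, 171.9], 0.55)]
[ 0.07958394  0.02657774 -0.01479312] [-0.10493408  0.01132271 -0.95103614]
```

View pics/c6.png

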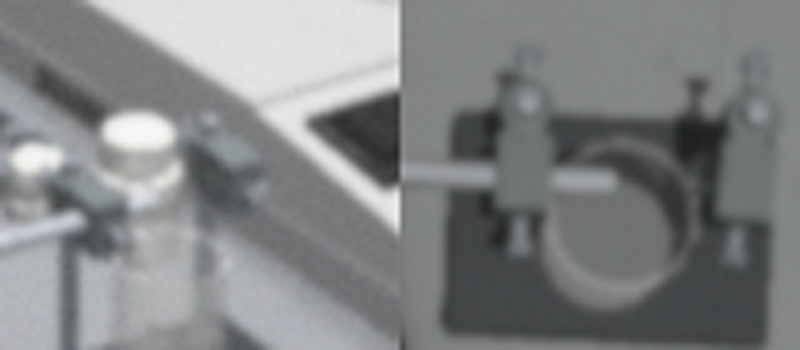

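The bar is cleanly through the near clamp. Its tip is at (615,182) in the crop, between the clamps and in line with the far block. Continuing slowly.

```bash
python3 -m inch '[[-0.3,0,0,0,0],[-0.7,0,0,0,0],[-1.1,0,0,0,0],[-1.5,0,0,0,0],[-1.9,0,0,0,0],[-2.3,0,0,0,0],[-2.7,0,0,0,0],[-3.1,0,0,0,0],[-3.4,0,0,0,0],[-3.4,0,0,0,0]]'; python3 -m inch '[[-0.2,0,0,0,0],[-0.4,0,0,0,0],[-0.6,0,0,0,0],[-0.8,0,0,0,0],[-0.8,0,0,0,0]]';python3 -m inch '[[-0.2,0,0,0,0],[-0.4,0,0,0,0],[-0.6,0,0,0,0],[-0.6,0,0,0,0]]'; python3 -m inch '[[-0.2,0,0,0,0],[-0.4,0,0,0,0],[-0.6,0,0,0,0],[-0.6,0,0,0,0]]'
```

```text
time: 20.92
tool_pos: [555.7, 144.8, 306.0]
eef_rot: [2.27, 2.172, 0.0]
force: [-0.3, 0.8, -0.8]
gripper_width: 9.9
grip_force: 68.3
time: 21.55
tool_pos: [555.4, 136.8, 306.0]
eef_rot: [2.27, 2.172, 0.0]
force: [0.2, 0.3, -0.8]
gripper_width: 9.8
grip_force: 68.3
time: 22.05
tool_pos: [555.1, 130.8, 306.0]
eef_rot: [2.27, 2.172, 0.0]
force: [0.3, -0.3, -0.9]
gripper_width: 9.7
grip_force: 68.3
time: 22.55
tool_pos: [554.8, 124.8, 306.0]
eef_rot: [2.27, 2.172, 0.0]
force: [1.0, -0.6, -0.1]
gripper_width: 10.0
grip_force: 68.3
```

```bash
python3 -m inch '[[-0.2,0,0,0,0],[-0.4,0,0,0,0],[-0.6,0,0,0,0],[-0.6,0,0,0,0]]'; python3 -m inch '[[-0.2,0,0,0,0],[-0.4,0,0,0,0],[-0.6,0,0,0,0],[-0.8,0,0,0,0],[-0.8,0,0,0,0]]';python3 -m inch '[[-0.2,0,0,0,0],[-0.4,0,0,0,0],[-0.6,0,0,0,0],[-0.8,0,0,0,0],[-0.8,0,0,0,0]]'; python3 -c "
from bl import *
barfit(2)
for n in('scene','top'):
    im=viewer.camera(n);cv2.imwrite(f'pics/{n}7.png',im[:,:,::-1]);print(n,[(np.round(d['centre'],1).tolist(),round(d['score'],2)) for d in finder.place_of(n,'bar_end_a')])
print(observe()['moment'],observe()['force'])
a=cv2.imread('pics/scene7.png')[140:210,250:330];b=cv2.imread('pics/top7.png')[135:205,255:335]
cv2.imwrite('pics/c7.png',cv2.resize(np.hstack([a,b]),(800,350),interpolation=cv2.INTER_CUBIC))
"
```

```text
time: 23.05
tool_pos: [554.6, 118.8, 306.0]
eef_rot: [2.27, 2.172, 0.0]
force: [1.6, 0.1, -1.4]
gripper_width: 9.7
grip_force: 68.3
time: 23.68
tool_pos: [554.2, 110.9, 306.0]
eef_rot: [2.27, 2.172, 0.0]
force: [-0.2, -0.0, -1.1]
gripper_width: 9.9
grip_force: 68.3
time: 24.3
tool_pos: [553.9, 102.9, 306.0]
eef_rot: [2.27, 2.172, -0.0]
force: [0.2, 0.4, -0.2]
gripper_width: 9.7
grip_force: 68.3
scene row resid (seen-model) at lead,-100,trail: [[0.53, 0.33, -0.28], [0.62, 0.35, -0.44]]
top row resid (seen-model) at lead,-100,trail: [[-0.32, -0.27, -0.11], [-0.29, -0.28, -0.25]]
scene [([218.3, 196.5], 0.54), ([300.0, 173.8], 0.49)]
top [([205.6, 164.4], 0.78)]
[ 0.05876911 -0.06458985  0.00545723] [ 0.21187544  0.13610281 -1.38940388]
```

View pics/c7.png

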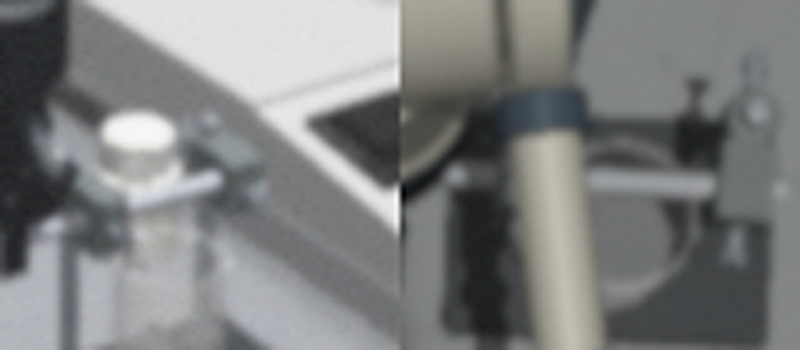

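The tip already shows just beyond the far block, at (785,190) in the crop. About 22 mm more.

```bash
python3 -m inch '[[-0.2,0,0,0,0],[-0.4,0,0,0,0],[-0.6,0,0,0,0],[-0.8,0,0,0,0],[-1,0,0,0,0],[-1,0,0,0,0]]'; python3 -m inch '[[-0.2,0,0,0,0],[-0.4,0,0,0,0],[-0.6,0,0,0,0],[-0.8,0,0,0,0],[-1,0,0,0,0],[-1.2,0,0,0,0],[-1.2,0,0,0,0],[-1.2,0,0,0,0]]'; python3 -c "
from bl import *
g,u=barfit(2)
for n in('scene','top'):
    im=viewer.camera(n);cv2.imwrite(f'pics/{n}8.png',im[:,:,::-1])
    for d in finder.place_of(n,'bar_end_a'): print(n,np.round(d['centre'],1),round(d['score'],2),onz(n,d['centre'],150).round(1))
print(g,g-180*u);go(553,81,306,1.527);print(observe()['moment'],np.abs(observe()['qd']).max())
a=cv2.imread('pics/scene8.png')[140:210,250:330];b=cv2.imread('pics/top8.png')[135:205,265:345]
cv2.imwrite('pics/c8.png',cv2.resize(np.hstack([a,b]),(800,350),interpolation=cv2.INTER_CUBIC))
"
```

```text
time: 25.65
tool_pos: [553.4, 92.9, 306.0]
eef_rot: [2.27, 2.172, -0.0]
force: [-0.9, -0.6, -1.1]
gripper_width: 9.5
grip_force: 68.3
time: 26.65
tool_pos: [552.9, 81.1, 306.0]
eef_rot: [-2.27, -2.172, -0.0]
force: [0.4, -0.3, -1.5]
gripper_width: 9.8
grip_force: 68.3
scene row resid (seen-model) at lead,-100,trail: [[0.4, 0.29, -0.05], [0.43, 0.27, -0.21]]
top row resid (seen-model) at lead,-100,trail: [[-0.34, -0.29, -0.15], [-0.29, -0.36, -0.53]]
scene [304.4 175.1] 0.76 [533.3 -79.9 150. ]
scene [267.7 180.3] 0.72 [567.1  31.6 150. ]
scene [224.6 195. ] 0.5 [562.6 181.6 150. ]
top [343.9 172.2] 0.68 [ 546.2 -105.3  150. ]
[552.87918547  81.07037359 150.98059129] [544.94997362 -98.75489555 150.96726944]
t 27.25 tcp [552.9  81.1 306. ] phi 1.5268 tilt [ 0. -0. -1.] | rel cm [-0.01  0.01 -0.  ] yaw -0.0002 f [-0.4  0.8 -0.8] w 9.6
[0.06662346 0.01685448 0.02520682] 0.0031182564821263595
```

View pics/c8.png

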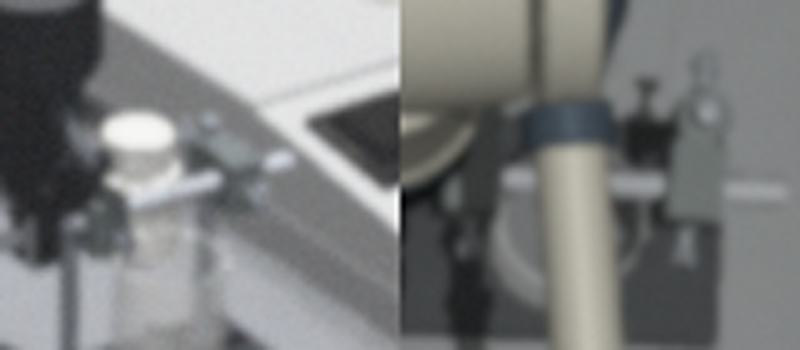

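The tip stands about 27 mm out of the far clamp, from crop column 727 to 788. The bar is straight, still and not pressing on anything. Handing in.

```bash
python3 -c "
from workcell import env
print(env.finish_job())"
```

```text
the job is handed in; nothing more can be done
None
```

The bar is threaded through both clamps and still held there. Its leading end stands about 27 mm out of the far clamp, measured from the camera, and no contact force showed at the wrist. The job is handed in, but no verdict was shown.

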